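# Find and mark the rubbing spot of a sample carousel

### The arm

A 7-joint arm with a two-finger parallel gripper is mounted at the origin on the work surface. World frame = base frame: x ahead of the robot, y to its left, z up, the work surface at z = 0. Lengths are in m, angles in rad, forces in N, time in s.
With the tool pointing down it reaches from about 0.425 to 0.95 m from the base axis. Payload 4.7 kg.
Tool frame: the origin (TCP) lies on the centre line of the jaws, within the pads' length; the fingertips stand robot.nose_length ahead of it and the grasp point (between the pads) lies 8 mm behind it (robot.nose_length is the distance from the TCP to the fingertips, in m); z points along the fingers, y is the line along which they close (so a half turn about z gives the same grasp; the last joint's range is limited). The gripper opens to 85 mm and grips with 20 to 120 N. Pads are 22 mm wide; open, the fingers measure 114 mm over their backs; the gripper's body (76 mm by 85 mm) begins 54 mm behind the grasp point. The pads swing forward as they close: fully open they stand 13 mm farther back than shut.
Start: joints at [1.267, 0.469, -0.049, 1.532, 0.024, 1.141, -0.082], TCP at [0.183, -0.65, 0.242] pointing down, gripper open.
Joint ranges: [-2.59, 2.59], [-0.33, 1.99], [-1.39, 1.29], [0.1, 2.45], [-1.04, 4.18], [0.21, 1.99], [-2.66, 2.66]. Speed limits (rad/s): [2.57, 2.57, 3.14, 3.14, 3.14, 3.14, 3.14].

### API

Orientations are given as [roll, pitch, yaw] about the fixed x, y, z axes, in that order (R = Rz(yaw) Ry(pitch) Rx(roll)).
In Python, from plant import robot gives the robot as it stands. Calls block until the motion is done:
- robot.goto(position, orientation): joint-space move of the TCP to a pose.
- robot.move_straight(position, vel=0.15, attitude=None, contact_N=None): straight line of the TCP; attitude=None keeps the orientation; vel is the mean speed in m/s. With contact_N (N) it stops when the force on the tool has changed by that much, and returns True; else False.
- robot.move_joints(angles): joint-space move.
- robot.grip(opening, strength=None): opening from 0.0 (shut) to 1.0 (fully open); strength is the grip in N (None keeps the last); returns when the fingers have stopped.
- robot.sleep(seconds).
- robot.inverse_kinematics(position, orientation): joint angles nearest the present ones, or None.
- robot.sense(): the state.
- robot.grab_frame(name): name is "scene" or "top" or "wrist"; returns a dict with "image" (384x512x3 uint8, red, green, blue), "range_z" (384x512 float32, m along the optical axis (not along the pixel's ray), 0 where there is no reading), "fx", "fy", "cx", "cy" (pixels), "R" (3x3) and "t" (3): a world point X has camera coordinates R X + t. Camera axes: x right, y down, z forward; pixel columns grow to the right and rows downward; lengths in m; the calibration is good to about 2 mm. The wrist camera is an equidistant fisheye: a pixel r from the principal point sees the ray r / f radians off the axis. A picture is of the moment at which its call begins.
A pose or a line that the arm cannot do raises robot.IKError and nothing moves.
- robot.close_job(): hands the job in; it is judged then, once.
The state is a dict: "t": time; "joint_pos": joint angles; "joint_velocities": joint speeds; "effort": joint torques, N m; "tcp_pos": TCP position; "tcp_rot": TCP orientation; "wrist_force": force on the tool from outside, world axes, zero at the start; "torque": the same for the moment, N m; "opening": opening from 0.0 (shut) to 1.0 (fully open); "gripper_force": force on a finger pad.
Only numpy, scipy, OpenCV 4.12 (cv2) and the standard library are available. Lean on these libraries where they do the work, as an engineer would, in place of code of your own. Each camera call takes 0.05 s, during which the arm holds its last target. There are 200 camera calls.

### The job

The round sample carousel rubs at one place of its turn. Turn its deck slowly by the black hand knob and feel for the place where it drags the most, leave the deck standing there, and set the white marker pin upright on the fixed grey ring, straight out from the knob, so that the fitter finds the spot. Do not force it quickly over the tight place, which would score it; set the pin down softly, and leave the jar, the beaker and the fruit basket where they are.

Things in the scene. Friction and masses are not known exactly. Their poses are not given: they have to be found in the camera images.
- ring: Grey plastic ring housing of the carousel, a disc of 260 mm diameter whose flat top is 20 mm above the bench; fixed to the bench. The deck covers it out to 85 mm radius, so that a flat ring of 45 mm width stays bare and does not turn. The origin is on the carousel's axis at bench height; its yaw says nothing about the rubbing spot.
- deck: Round steel deck, 170 mm diameter, 22 to 30 mm above the bench, with a 28 mm hub disc and flat sample wells (none higher than 36 mm above the bench). It turns endlessly either way about the carousel's vertical axis and stays where it is left. Origin on that axis at bench height; its x axis points from the axis to the knob. Turning it takes 1 to 3 N at the knob, except where it rubs.
- axis (a point): Centre of the deck on its turning axis, 30 mm above the bench. At one unseen place of the turn the deck rubs: within about 0.35 rad to either side of it the drag rises smoothly to some 8 to 13 N at the knob and falls again alike, the same in both directions. Taken fast (over about 1.5 rad/s) the pad is pressed harder and scored. The place can be anywhere more than 0.4 rad from where the deck starts.
- knob_mid (a point): Half-way up the upright black hand knob, a round post of 20 mm diameter that stands on the deck 65 mm from the axis, from 34 to 79 mm above the bench; this point is 56 mm above the bench. The knob spins freely on its own axis, so a gripper may hold it while going round without turning.
- mark_place (a point): Where the pin belongs: the point on top of the fixed ring (20 mm above the bench) straight out from the knob, 108 mm from the axis. The point goes round with the knob as the deck turns.
- marker_mid (a point): Centre, half-way up, of the loose white plastic marker pin: 50 mm tall, a round shaft of 22 mm diameter from 13 to 50 mm above its underside, on a round foot of 32 mm diameter and 8 mm height; 60 g. It stands upright on the bench to the left or right of the carousel, its centre 25 mm above its underside.
- jar: Bystander: closed glass jar, 58 mm diameter, 75 mm tall, on the bench on the other side of the carousel than the pin. Origin at the centre of its underside.
- beaker: Bystander: glass beaker, 72 mm diameter, 90 mm tall, beyond and to the right of the carousel. Origin at the centre of its underside.
- basket: Bystander: wire basket of dark grapes, 150 x 110 x 55 mm, beyond and to the left of the carousel. Origin at the centre of its underside.
Mind the look-alikes: they are no part of the job. What is meant by the part that bears marker_mid is not brown, and is the larger of those in its own colour.

How it is judged:
By the outcome, as a careful person would: the job done as asked, in the order asked, and still so for the second after the job is handed in, with the robot touching nothing.
It also fails if it takes over 72 s, if anything falls off the work surface, if the arm or the gripper's body presses on something with over 40 N, if the wrist force passes 120 N, or if a joint passes its speed limit or range.

## Working session

There is one attempt and no reset: what is moved stays moved. The work goes in short steps, each a Python script; the robot and the scene stay as the last script left them, time stands still between calls to the robot, and variables do not carry over. Pictures are saved under pics/ and viewed, at most 10 in all, crops included, and the job is handed in when it is done.

```bash
ls; mkdir -p pics; python3 - <<'E'
from plant import robot
import numpy as np, cv2
s=robot.sense(); print({k:np.round(v,3) for k,v in s.items()}, robot.nose_length)
fs=[]
for n in ("scene","top"):
    f=robot.grab_frame(n); np.savez(f"{n}0.npz",**f); print(n,f["fx"],f["fy"],f["cx"],f["cy"],np.round(f["R"],3).tolist(),np.round(f["t"],3))
    cv2.imwrite(f"pics/{n}0.png",cv2.resize(f["image"][:,:,::-1],(768,576),interpolation=cv2.INTER_CUBIC))
E
```

```text
pics
{'t': np.float64(0.0), 'joint_pos': array([ 1.267,  0.469, -0.049,  1.534,  0.024,  1.141, -0.082]), 'joint_velocities': array([-0.001,  0.001, -0.   , -0.002,  0.001, -0.001,  0.   ]), 'effort': array([ 1.0000e-03, -5.1031e+01, -4.6000e-02, -2.3771e+01,  1.1000e-02,
        8.0000e-03, -0.0000e+00]), 'tcp_pos': array([ 0.183, -0.649,  0.241]), 'tcp_rot': array([-3.14 ,  0.   ,  0.275]), 'wrist_force': array([0.158, 0.847, 0.546]), 'torque': array([-0.029, -0.099,  0.04 ]), 'gripper_force': np.float64(0.0), 'opening': np.float64(1.002)} 0.011
scene 363.49796163184925 363.49796163184925 255.50905506622948 185.25441564937918 [[0.168, 0.986, -0.015], [0.601, -0.115, -0.791], [-0.781, 0.124, -0.612]] [-0.084 -0.28   1.342]
top 445.3592358259842 445.3592358259842 255.60400422047366 192.87419409461006 [[-0.034, -0.999, -0.0], [-0.978, 0.033, -0.204], [0.204, -0.007, -0.979]] [0.003 0.56  1.029]
```

View pics/top0.png

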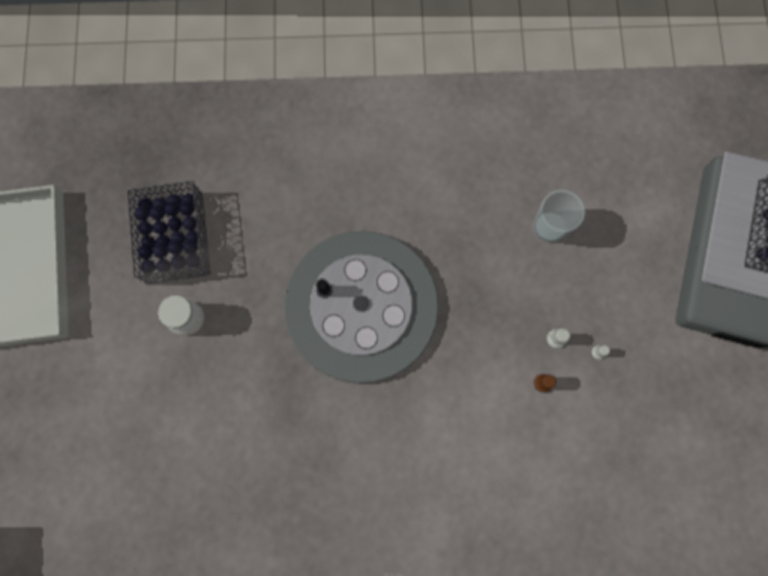

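View pics/scene0.png

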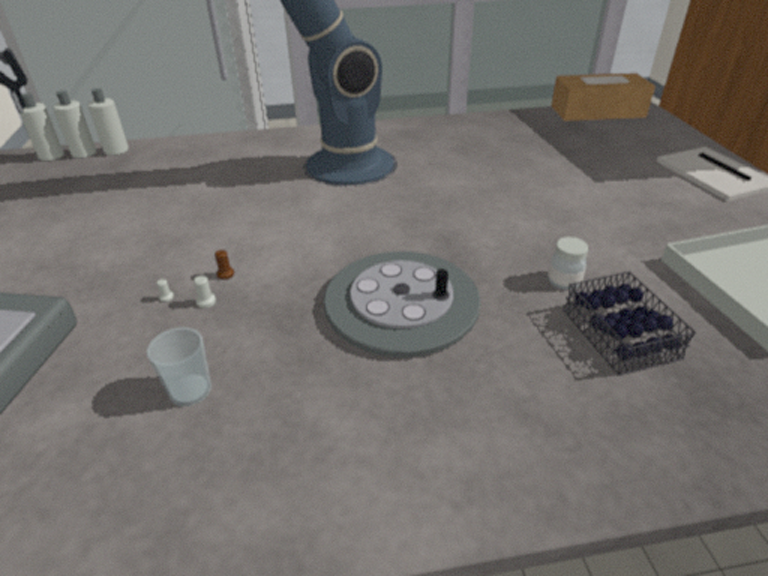

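The top picture shows the carousel with its hub at (362,303) and the black knob at (324,288). The pin candidates are a large white one at (558,338), a small white one at (600,352) and a brown one at (545,382). The jar is at (178,315), the beaker at (560,215) and the basket at (168,232). I choose the large white pin and check it in a close crop.

```bash
cat > h.py <<'E'
import numpy as np, cv2
def ray(f,u,v):
    d=np.array([(u-f["cx"])/f["fx"],(v-f["cy"])/f["fy"],1.0]); R=f["R"]; return -R.T@f["t"], R.T@d
def at_z(f,u,v,z):
    o,d=ray(f,u,v); return o+d*(z-o[2])/d[2]
def cloud(f):
    v,u=np.mgrid[:384,:512]; Z=f["range_z"]; P=np.stack([(u-f["cx"])/f["fx"]*Z,(v-f["cy"])/f["fy"]*Z,Z],-1)
    return (P-f["t"])@f["R"]
E
python3 - <<'E'
from h import *
t=dict(np.load("top0.npz")); s=dict(np.load("scene0.npz"))
P=cloud(t)
def show(n,x): print(n,np.round(x,4))
k=1.5
show("hub",at_z(t,362/k,303/k,.032)); show("knobtop",at_z(t,322.5/k,284.5/k,.079))
show("pin foot",at_z(t,556/k,341/k,.006)); show("pin top",at_z(t,563/k,334/k,.05)); show("small top",at_z(t,604/k,349/k,.035))
show("scene hub",at_z(s,402/k,289/k,.032)); show("scene knobtop",at_z(s,442/k,271/k,.079)); show("scene pintop",at_z(s,201/k,281/k,.05))
# ring from cloud
sel=(P[...,2]>.014)&(P[...,2]<.026)&(np.hypot(P[...,0]-at_z(t,362/k,303/k,.032)[0],P[...,1]-at_z(t,362/k,303/k,.032)[1])<.15)
q=P[sel][:,:2]; (c,r)=cv2.minEnclosingCircle(q.astype(np.float32)); print("ring",c,r,sel.sum())
def pts(n,u,v,zl,zh,rad):
    m=(np.hypot(P[...,0]-u,P[...,1]-v)<rad)&(P[...,2]>zl)&(P[...,2]<zh); q=P[m]
    print(n,m.sum(),np.round(q.mean(0),4),np.round(q.min(0),4),np.round(q.max(0),4)) if m.any() else print(n,0)
h=at_z(t,362/k,303/k,.032); kn=at_z(t,322.5/k,284.5/k,.079); p=at_z(t,563/k,334/k,.05)
pts("knob",kn[0],kn[1],.065,.09,.025); pts("pintop",p[0],p[1],.042,.06,.025);pts("small",*at_z(t,604/k,349/k,.035)[:2],.02,.06,.02)
a=t["image"][200:270,340:420,::-1]; b=s["image"][160:210,90:170,::-1]
A=cv2.resize(a,None,fx=6,fy=6,interpolation=cv2.INTER_CUBIC);B=cv2.resize(s["image"][155:225,90:170,::-1],None,fx=4,fy=4,interpolation=cv2.INTER_CUBIC)
c=np.zeros((420,800,3),np.uint8); c[:,:480]=A; c[:280,480:]=B
cv2.imwrite("pics/crop.png",c)
E
```

```text
hub [0.5431 0.0198 0.032 ]
knobtop [0.5664 0.0808 0.079 ]
pin foot [ 0.472 -0.303  0.006]
pin top [ 0.4777 -0.3037  0.05  ]
small top [ 0.4528 -0.3724  0.035 ]
scene hub [0.543  0.0248 0.032 ]
scene knobtop [0.5676 0.0839 0.079 ]
scene pintop [ 0.4826 -0.3002  0.05  ]
ring (0.5440977215766907, 0.02363748848438263) 0.13027438521385193 4612
knob 60 [0.5674 0.0822 0.0779] [0.5587 0.0735 0.0651] [0.5793 0.0906 0.0841]
pintop 67 [ 0.4774 -0.3022  0.0499] [ 0.4673 -0.3145  0.0431] [ 0.4869 -0.2922  0.0561]
small 46 [ 0.4522 -0.3702  0.0335] [ 0.445  -0.3784  0.0203] [ 0.4595 -0.3642  0.0395]
```

View pics/crop.png

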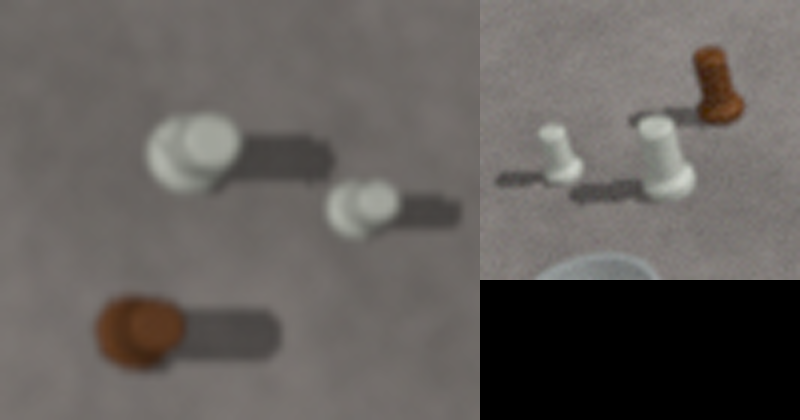

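The crop confirms it: the large white pin is at crop (195,150), the smaller white look-alike at (362,208) and the brown one at (140,330). Positions are carousel axis ≈ (0.544, 0.0225), knob ≈ (0.567, 0.082) with radius 64 mm against the stated 65, and pin ≈ (0.478, −0.3025). I will grasp the knob and try a few short arcs first.

```bash
cat >> h.py <<'E'
C=np.array([0.5438,0.0227]); Rk=0.065; YAW=1.195; ZK=0.056
def kp(a,z=ZK,r=Rk): return [C[0]+r*np.cos(a),C[1]+r*np.sin(a),z]
def ft(s,a):
    w=s["wrist_force"]; return w[0]*-np.sin(a)+w[1]*np.cos(a), w[0]*np.cos(a)+w[1]*np.sin(a)
def ang(s):
    d=s["tcp_pos"][:2]-C; return np.arctan2(d[1],d[0]),np.hypot(*d)
E
python3 - <<'E'
from plant import robot
from h import *
O=[np.pi,0,YAW]; a0=np.arctan2(.0822-C[1],.0672+.5-C[0])
robot.goto(kp(a0,.16),O); s=robot.sense(); print(s["t"],s["tcp_pos"],s["tcp_rot"],s["joint_pos"])
print(robot.move_straight(kp(a0),vel=.1,contact_N=8))
robot.grip(0.0,40); s=robot.sense(); print(s["t"],s["opening"],s["gripper_force"],s["wrist_force"],s["tcp_pos"])
for i in range(1,5):
    robot.move_straight(kp(a0+.05*i),vel=.025); s=robot.sense(); print(s["t"],np.round(ang(s),4),a0+.05*i,np.round(ft(s,a0+.05*i),2),s["wrist_force"],s["joint_velocities"].max())
robot.sleep(.2);s=robot.sense(); print(s["t"],np.round(ang(s),4),np.round(ft(s,a0+.05*i),2))
E
```

```text
3.025 [0.56786879 0.08204621 0.15989486] [3.14142489e+00 5.44352247e-04 1.19313814e+00] [ 0.41484021  0.53531453 -0.85590284  1.82927399  0.47714101  0.99699899
 -1.01730324]
False
4.8333 0.22031454881870288 38.99016384151764 [-0.54952778 -0.92532242  3.2557021 ] [0.56777516 0.08312418 0.05627471]
5.1167 [1.2454 0.065 ] 1.2460987719451078 [ 0.12 -1.17] [-0.48138636 -1.06819936  3.64664191] 0.0024125858882310556
5.4 [1.2994 0.0651] 1.2960987719451078 [ 0.64 -1.54] [-1.03256233 -1.30605154  5.79086799] 0.001519951113997623
5.6833 [1.3501 0.0651] 1.3460987719451079 [-1.   -1.27] [ 0.69281936 -1.46611436  5.93340246] 0.0020105906859228554
5.9667 [1.4028 0.0652] 1.3960987719451077 [ 0.19 -0.91] [-0.34817724 -0.86066148  5.71196636] 0.0005057183348460182
6.1667 [1.4027 0.0651] [-1.16 -0.84]
```

```bash
python3 - <<'E'
from plant import robot
from h import *
a=1.396
while a<1.146+6.3:
    a+=.2; c=robot.move_straight(kp(a),vel=.035,contact_N=5); s=robot.sense(); m=ang(s)
    print(round(s["t"],2),c,round(a,3),np.round(m,3),np.round(ft(s,m[0]),2),np.round(s["wrist_force"],1))
    if c: break
E
```

```text
6.68 False 1.596 [1.616 0.065] [-0.57 -1.02] [ 0.6 -1.   7. ]
7.2 False 1.796 [1.818 0.065] [ 1.36 -0.39] [-1.2 -0.7  8.1]
7.72 False 1.996 [2.018 0.065] [ 0.74 -0.73] [-0.3 -1.   7.8]
7.95 True 2.196 [2.057 0.065] [ 1.43 -0.11] [-1.2 -0.8  3.9]
```

```bash
python3 - <<'E'
from plant import robot
from h import *
a=2.057-.02
for i in range(6):
    a+=.08; c=robot.move_straight(kp(a),vel=.03,contact_N=7); s=robot.sense(); m=ang(s)
    print(round(s["t"],2),c,round(a,3),np.round(m,3),np.round(ft(s,m[0]),2),np.round(s["wrist_force"],1))
    if c: break
E
```

```text
8.33 False 2.117 [2.124 0.065] [-0.43  0.15] [0.3 0.4 6.6]
8.66 False 2.197 [2.206 0.065] [-0.38  0.74] [-0.1  0.8  6.4]
8.98 False 2.277 [2.289 0.066] [0.76 1.74] [-1.7  0.8  7.6]
9.31 False 2.357 [2.372 0.066] [0.82 1.35] [-1.5  0.4  8.3]
9.63 False 2.437 [2.454 0.066] [0.5  1.35] [-1.4  0.5  7.7]
9.96 False 2.517 [2.536 0.066] [0.1  1.94] [-1.7  1.   9. ]
```

```bash
python3 - <<'E'
from plant import robot
from h import *
a=2.517; n=0
while a<1.146+6.3:
    a+=.08 if n else .2; c=robot.move_straight(kp(a),vel=.035,contact_N=6.5); s=robot.sense(); m=ang(s)
    print(round(s["t"],2),c,round(a,3),np.round(m,3),np.round(ft(s,m[0]),2),np.round(s["wrist_force"],1))
    n=n+1 if c else 0
    if c: a=(m[0]-.01)%(2*np.pi)
    if n==2: break
E
```

```text
10.47 False 2.717 [2.739 0.066] [0.46 1.48] [-1.5  0.2  8.7]
10.99 False 2.917 [2.939 0.066] [0.35 0.32] [-0.4 -0.3  8.9]
11.51 False 3.117 [3.137 0.066] [ 0.2  -1.12] [ 1.1 -0.2  8.2]
12.03 False 3.317 [-2.948  0.066] [-0.21  0.29] [-0.3  0.2  7.7]
12.54 False 3.517 [-2.75   0.066] [ 0.66 -0.84] [ 1.  -0.3  6.1]
12.82 True 3.717 [-2.674  0.065] [1.82 0.33] [ 0.5 -1.8  4.1]
13.03 True 3.679 [-2.641  0.065] [1.4  0.62] [ 0.1 -1.5  3.5]
```

```bash
python3 - <<'E'
from plant import robot
from h import *
a=-2.641+2*np.pi
for i in range(16):
    a+=.06; c=robot.move_straight(kp(a),vel=.03,contact_N=30); s=robot.sense(); m=ang(s)
    print(round(s["t"],2),c,round(a,3),np.round([m[0]%(2*np.pi)-a,m[1]],4),np.round(ft(s,m[0]),2),round(s["wrist_force"][2],1),np.round(s["torque"],2))
E
```

```text
13.35 False 3.702 [-0.0237  0.0654] [-3.66  0.52] 8.4 [ 0.55  0.56 -0.03]
13.63 False 3.762 [-0.0376  0.0654] [-5.91  0.31] 9.4 [0.88 0.79 0.03]
13.92 False 3.822 [-0.0453  0.0653] [-6.87  0.88] 11.3 [ 0.99  1.07 -0.03]
14.2 False 3.882 [-0.0483  0.0653] [-8.01  0.51] 11.1 [1.   1.13 0.  ]
14.48 False 3.942 [-0.047   0.0653] [-7.2   0.66] 10.5 [0.88 1.13 0.05]
14.77 False 4.002 [-0.0407  0.0653] [-5.77  0.46] 10.5 [0.77 1.   0.03]
15.05 False 4.062 [-0.0319  0.0653] [-4.95 -0.32] 10.0 [ 0.51  0.83 -0.01]
15.33 False 4.122 [-0.0214  0.0652] [-3.41  1.18] 8.7 [0.32 0.63 0.01]
15.62 False 4.182 [-0.0117  0.0652] [-1.22 -0.05] 7.5 [ 0.23  0.39 -0.04]
15.9 False 4.242 [-0.0031  0.0651] [-0.37 -0.51] 6.4 [ 0.05  0.08 -0.05]
16.18 False 4.302 [-0.0016  0.0651] [-0.61 -0.04] 6.3 [0.01 0.11 0.02]
16.47 False 4.362 [-0.0012  0.0651] [-0.21 -0.22] 6.0 [ 0.07  0.04 -0.02]
16.75 False 4.422 [-0.0018  0.0651] [ 0.24 -1.06] 5.8 [0.05 0.03 0.01]
17.03 False 4.482 [-0.0019  0.065 ] [ 0.57 -1.35] 6.0 [ 0.12  0.01 -0.03]
17.32 False 4.542 [-0.0027  0.065 ] [ 0.3  -0.84] 6.0 [0.16 0.06 0.01]
17.6 False 4.602 [-0.0029  0.0649] [-0.45 -1.34] 6.2 [ 0.13  0.08 -0.  ]
```

```bash
python3 - <<'E'
from plant import robot
from h import *
a=4.25; robot.move_straight(kp(4.42),vel=.04); robot.move_straight(kp(a),vel=.04)
A=[];D=[];F=[];T=[]
for i in range(14):
    a-=.06; c=robot.move_straight(kp(a),vel=.03,contact_N=30); s=robot.sense(); m=ang(s)
    A.append(m[0]%(2*np.pi)); D.append(A[-1]-a); F.append(ft(s,m[0])[0]); T.append(np.hypot(*s["torque"][:2]))
print(s["t"],s["tcp_pos"]);
for r in zip(A,D,F,T): print(np.round(r,4))
# forward data
a2=np.array([3.642+.06*i for i in range(1,12)]); d2=np.array([-.0237,-.0376,-.0453,-.0483,-.047,-.0407,-.0319,-.0214,-.0117,-.0031,-.0016])
f2=np.array([-3.66,-5.91,-6.87,-8.01,-7.2,-5.77,-4.95,-3.41,-1.22,-.37,-.61])
from scipy.optimize import curve_fit
g=lambda x,p,h,w,b: b+h*np.exp(-((x-p)/w)**2)
for x,y,h,cut in [(a2+d2,-d2,.05,0),(a2+d2,-f2,8,0),(np.array(A),np.array(D),.05,0),(np.array(A),np.array(F),8,0)]:
    k=x>0
    print(np.round(curve_fit(g,x,y,[3.84,h,.2,0])[0],4))
    k=y>.5*y.max(); q=np.polyfit(x[k],y[k],2); print("par",-q[1]/2/q[0])
E
```

```text
22.4333 [0.4803971 0.006058  0.0561424]
[ 4.1853 -0.0047  1.8087  0.3154]
[4.1391 0.0091 4.6866 0.8892]
[4.0876 0.0176 5.8381 1.2106]
[4.0342 0.0242 6.5175 1.2997]
[3.9793 0.0293 7.7056 1.4834]
[3.9201 0.0301 6.2606 1.4205]
[3.857  0.027  6.6726 1.4033]
[3.7911 0.0211 5.0038 1.1766]
[3.7222 0.0122 4.4364 0.9439]
[3.6549 0.0049 2.7429 0.7014]
[ 3.5824 -0.0076  1.4075  0.31  ]
[ 3.5177 -0.0123  0.2848  0.1429]
[ 3.4575 -0.0125  0.0663  0.146 ]
[ 3.3983 -0.0117 -0.8861  0.2129]
[ 3.8667e+00  5.0400e-02  2.5470e-01 -1.6000e-03]
par 3.856413962310106
[3.8611 7.5658 0.238  0.0797]
par 3.8508159788674514
[ 3.9172  0.046   0.2592 -0.0148]
par 3.9280362195918244
[ 3.9326  8.165   0.3067 -1.0137]
par 3.9473405783285243
```

The tangential force peaks clearly at 3.86 rad forward and 3.92–3.94 rad backward, so the tight place is about 3.895 rad. I will drive there slowly, relieve the force, release and look.

```bash
python3 - <<'E'
from plant import robot
from h import *
def st(l):
    s=robot.sense(); m=ang(s); print(l,round(s["t"],2),np.round([m[0]%(2*np.pi),m[1]],4),np.round(ft(s,m[0]),2)); return m[0]%(2*np.pi)
for a in (3.6,3.8): robot.move_straight(kp(a),vel=.025)
st("pre"); a=3.942
robot.move_straight(kp(a),vel=.02); m=st("at")
for i in range(2):
    if abs(m-3.9)>.008: a+=3.9-m; robot.move_straight(kp(a),vel=.02); m=st("adj")
a=a-.05; robot.move_straight(kp(a),vel=.02); m=st("relieved")
robot.grip(0.55); st("open")
p=robot.sense()["tcp_pos"]; robot.move_straight([p[0],p[1],.13],vel=.12); st("up")
robot.goto([.478,-.3025,.15],[np.pi,0,.76]); s=robot.sense(); print(s["t"],s["tcp_pos"],s["joint_pos"])
t=robot.grab_frame("top"); np.savez("top1.npz",**t); w=robot.grab_frame("wrist"); np.savez("wrist1.npz",**w)
A=cv2.resize(t["image"][140:270,170:310,::-1],None,fx=4,fy=4,interpolation=cv2.INTER_CUBIC); cv2.imwrite("pics/top1.png",A)
cv2.imwrite("pics/wrist1.png",w["image"][:,:,::-1])
P=cloud(t)
def pts(n,u,v,zl,zh,rad):
    m=(np.hypot(P[...,0]-u,P[...,1]-v)<rad)&(P[...,2]>zl)&(P[...,2]<zh); q=P[m]
    if m.any(): print(n,m.sum(),np.round(q.mean(0),4))
    return q.mean(0) if m.any() else None
k=pts("knob",*kp(3.9)[:2],.068,.09,.03)
if k is not None: print(np.arctan2(k[1]-C[1],k[0]-C[0])%(2*np.pi),np.hypot(*(k[:2]-C)))
E
```

```text
pre 23.74 [3.7284 0.0654] [-7.87  0.91]
at 24.35 [3.8605 0.0653] [-8.97  0.69]
adj 24.62 [3.9082 0.0653] [-8.42  1.48]
adj 24.88 [3.9075 0.0653] [-6.7   0.76]
relieved 25.18 [3.9013 0.0653] [-0.27 -0.88]
open 25.57 [3.9143 0.0657] [-1.02  0.12]
up 26.33 [3.9122 0.0663] [ 0.8  -0.18]
27.4167 [ 0.47863717 -0.30009188  0.14988798] [ 1.05464719  0.50049914 -0.75281822  1.8614446   0.41533531  0.94353431
 -0.6939641 ]
knob 60 [ 0.4963 -0.022   0.0786]
3.8963192464819527 0.06518602519755679
```

View pics/top1.png

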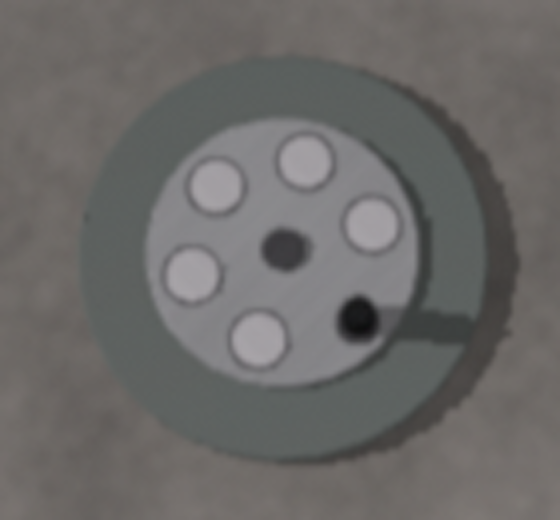

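View pics/wrist1.png

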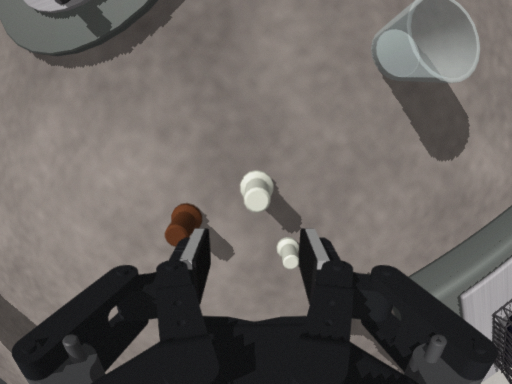

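Released, the knob stands at 3.896 rad (camera) and 3.90 rad (arm). In the wrist picture the target pin is at (256,190), the brown one at (183,223) and the small white one at (289,252). I will grasp at yaw 0.175 so that the fingers clear both neighbours.

```bash
python3 - <<'E'
from plant import robot
from h import *
x,y=.4777,-.3028; O=[np.pi,0,.175]
robot.move_straight([x,y,.11],vel=.1,attitude=O)
print("contact",robot.move_straight([x,y,.029],vel=.07,contact_N=8)); s=robot.sense(); print(s["t"],s["tcp_pos"])
robot.grip(0.0,25); s=robot.sense(); print(s["t"],s["opening"],s["gripper_force"],s["tcp_pos"],s["wrist_force"]); 
h=s["tcp_pos"][2]
p=s["tcp_pos"]; robot.move_straight([x,y,.14],vel=.1)
q=kp(3.899,.14,.108); Y=3.899-np.pi
robot.goto(q,[np.pi,0,Y]); s=robot.sense(); print(s["t"],s["opening"],s["tcp_pos"],q)
robot.move_straight(q[:2]+[.020+h+.015],vel=.08); s=robot.sense(); print(s["t"],s["tcp_pos"],s["wrist_force"],"h",h)
t=robot.grab_frame("scene"); cv2.imwrite("pics/scene2.png",cv2.resize(t["image"][120:270,180:380,::-1],None,fx=4,fy=4,interpolation=cv2.INTER_CUBIC))
E
```

```text
contact False
29.5583 [ 0.47806942 -0.30299271  0.02948269]
29.9 0.2498230866642814 24.63862484379206 [ 0.47793882 -0.30298909  0.02949466] [ 0.34186339 -0.79897818  3.55993622]
32.15 0.24460526625317935 [ 0.46578708 -0.05340375  0.13989278] [np.float64(0.4653250716139139), np.float64(-0.05150030737671284), 0.14]
33.2417 [ 0.46576516 -0.05141738  0.06489807] [-0.04686386  0.4044236  -0.77655533] h 0.029494655892774026
```

View pics/scene2.png

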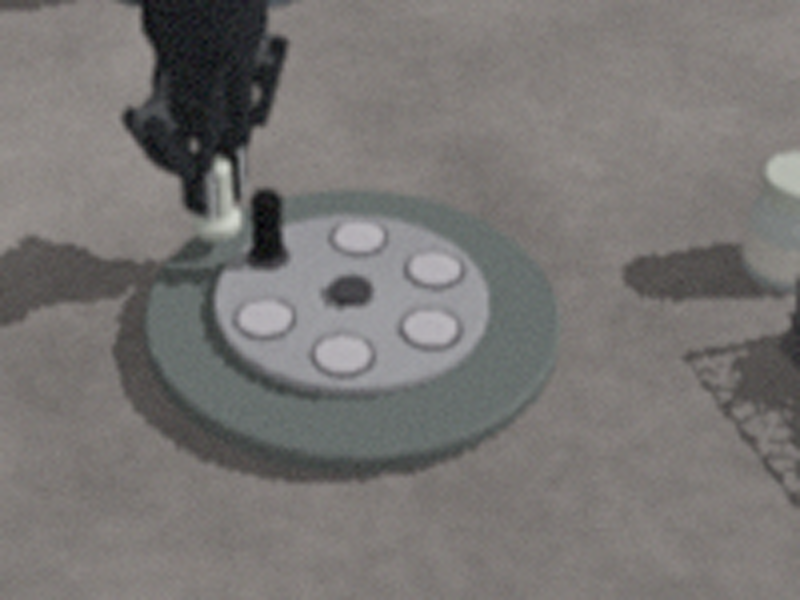

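The pin hangs upright at crop (220,200), just outside the knob at (268,225) and above the bare ring. Now I set it down softly, release, back off and check.

```bash
python3 - <<'E'
from plant import robot
from h import *
q=kp(3.899,0,.108); h=.0295
for i in range(4):
    c=robot.move_straight(q[:2]+[.020+h-.0015],vel=.015,contact_N=2.5); s=robot.sense(); print(c,s["t"],s["tcp_pos"],s["wrist_force"])
    if not c or s["tcp_pos"][2]<.020+h+.0015: break
robot.grip(0.5); s=robot.sense(); print(s["t"],s["opening"],s["tcp_pos"])
p=s["tcp_pos"]; robot.move_straight([p[0],p[1],.15],vel=.08)
robot.goto([.45,-.28,.24],[np.pi,0,.76]); print(robot.sense()["t"])
t=robot.grab_frame("top"); P=cloud(t); k=kp(3.899)
def pts(n,c,zl,zh,rad):
    m=(np.hypot(P[...,0]-c[0],P[...,1]-c[1])<rad)&(P[...,2]>zl)&(P[...,2]<zh); g=P[m].mean(0); d=g[:2]-C
    print(n,m.sum(),np.round(g,4),"ang",np.arctan2(d[1],d[0])%(2*np.pi),"r",np.hypot(*d))
pts("knob",k,.07,.09,.02); pts("pin",q,.06,.08,.02)
cv2.imwrite("pics/top3.png",cv2.resize(t["image"][140:270,170:310,::-1],None,fx=4,fy=4,interpolation=cv2.INTER_CUBIC))
E
```

```text
True 34.2167 [ 0.46519122 -0.05151004  0.0494475 ] [-0.32261563 -0.02552109  5.05917744]
34.5583 0.5013719013937014 [ 0.46430743 -0.05163241  0.04876158]
36.9417
knob 58 [ 0.4966 -0.0219  0.0788] ang 3.898396399844077 r 0.06498621079969098
pin 69 [ 0.4649 -0.0513  0.0699] ang 3.894564883216842 r 0.10815638738792525
```

View pics/top3.png

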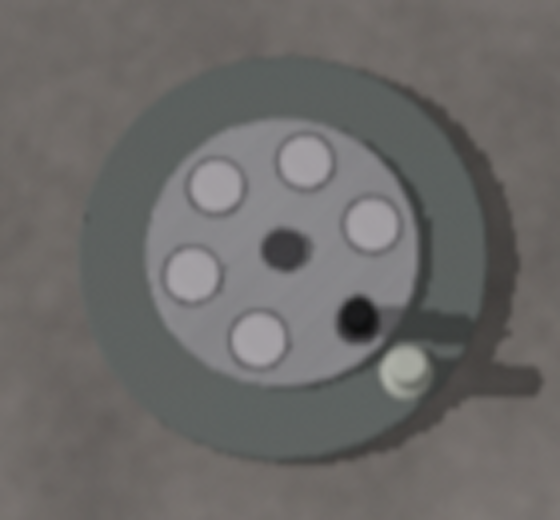

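The pin stands upright on the ring at crop (405,370), straight out from the knob at (358,318). It is 108 mm from the axis, at an angle of 3.895 rad against 3.898 for the knob. The robot is clear, so I hand the job in.

```bash
python3 -c "
from plant import robot
print(robot.close_job())"
```

```text
the job is handed in; nothing more can be done
None
```

The deck is left at its tightest place, about 3.90 rad (the force peaked at 3.86 turning one way and about 3.93 the other, so I took the middle). The white pin stands upright on the ring straight out from the knob, 108 mm from the axis, and the job was handed in at about 37 s.

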